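# Set out the titration standards

## Robot

A 7-joint arm with a two-finger parallel gripper is mounted at the origin on the work surface. World frame = base frame: x ahead of the robot, y to its left, z up, the work surface at z = 0. Lengths are in m, angles in degrees, forces in N, time in s.
With the tool pointing down it reaches from about 0.35 to 0.9 m from the base axis. Payload 19.9 kg.
Tool frame: the origin (TCP) lies midway between the tips of the shut fingers; the grasp point (between the pads) lies 19 mm behind it; z points along the fingers, y is the direction in which the jaws open and shut (so a half turn about z gives the same grasp; the last joint's range is limited). The gripper opens to 85 mm and grips with 20 to 120 N. Pads are 22 mm wide; open, the fingers measure 114 mm over their backs; the gripper's body (76 mm by 85 mm) begins 54 mm behind the grasp point. The pads swing forward as they close: fully open they stand 13 mm farther back than shut.
Start: joints at [-75.946, 23.915, -0.59, 92.452, 0.269, 63.638, -3.037], TCP at [0.177, 0.599, 0.231] pointing down, gripper open.
Joint ranges: [-161.28, 161.28], [-22.2, 115.67], [-73.04, 71.86], [3.21, 147.25], [-68.34, 248.33], [10.77, 114.83], [-161.83, 161.83]. Speed limits (degrees/s): [108.29, 108.29, 136.94, 136.94, 172.46, 172.46, 172.46].

## Interface

Orientations are given as [roll, pitch, yaw] about the fixed x, y, z axes, in that order (R = Rz(yaw) Ry(pitch) Rx(roll)).
In Python, from plant import bot gives the robot as it stands. The module is installed in compiled form; this text tells all that it offers.
- The arm moves only by the tool step_arm, never from a script. Its arguments are lists of equal length, an entry for each row: "linear": the shift along the tool's x, y, z in cm, a list of three; "rot": the turn, a rotation vector about the tool's x, y, z in degrees, a list of three; "grip": the finger opening in cm, from 0 to 8.54. In form: {"linear": [[dx, dy, dz], ...], "rot": [[rx, ry, rz], ...], "grip": [grip, ...]}. A call has 1 to 10 rows; each row shifts and turns the commanded pose from where the row before left it, along the tool's axes as they then stand; what a row does not reach is not made up. A row lasts 1/10 s, in which the tool goes at most 50 mm and 8.59 degrees, less where a joint would pass 70% of its speed; a pose out of reach is approached as far as the arm can. A call with a gripper value outside its range is refused whole. The fingers move at their own pace and stop on an object; "force" is the grip in N (left out, the last holds). Time passes only in rows, so rows that do not move let the fingers close. It gives the time, the measured TCP pose, the force and the opening at its end, in the units of the state.
- bot.state(): the state, without advancing time (a new reading comes with each control period).
- bot.get_image(name): name is "scene" or "side" or "wrist"; returns (picture, depth): 480x640x3 uint8, red, green, blue; 480x640 float32, m along the optical axis (not along the pixel's ray), 0 where there is no reading.
- bot.camera_model(name): a dict with "mtx" (3x3 intrinsics, pixels), "dist" ([k1, k2, p1, p2, k3] as OpenCV has them; the pictures are not rectified), "eye" and "attitude" of the camera in the world; the wrist camera has in their place "hand_eye" (4x4, takes a point from camera to tool coordinates, whose origin is the TCP and whose axes are the flange's). Camera axes: x right, y down, z forward; pixel columns grow to the right and rows downward; lengths in m; the calibration is good to about 2 mm. A picture is of the moment at which its call begins: read the wrist's pose just before it. camera_model takes no time and is no camera call.
- bot.sign_off(): hands the job in, once; it reports no verdict.
The state is a dict: "t": time; "q": joint angles; "qvel": joint speeds; "effort": joint torques, N m; "eef_pos": TCP position; "tool_rot": TCP orientation; "wrist_force": force on the tool from outside, world axes, zero at the start; "torque": the same for the moment, N m; "finger_gap": finger opening in m.
Only numpy, scipy, OpenCV 4.12 (cv2) and the standard library are available. Lean on these libraries where they do the work, as an engineer would, in place of code of your own. Each camera call takes 0.05 s, during which the arm holds its last target. There are 200 camera calls.

## Task

Get the titration corner ready: stand each buffer bottle upright in the middle of the pad of its cap's colour, wholly on the pad, and slide the colour-chart plate upright, fully home, into the empty middle slot of the white rack, in any order. Never knock a bottle over, and leave the conical flask and the porcelain cup where they stand.

Things in the scene. Friction and masses are not known exactly. Their poses are not given: they have to be found in the camera images.
- bottle_red: Loose white plastic buffer bottle with a red screw cap and red label band; round, 48 mm in diameter, 100 mm tall including the cap, about 130 g, standing upright on the table. Origin: centre of its underside, z up.
- pad_red: Flat red plastic disc fixed to the table, 72 mm in diameter, 4 mm thick. Origin: centre of its underside, on the table top, z up; yaw means nothing.
- bottle_blue: Loose white plastic buffer bottle with a blue screw cap and blue label band; round, 48 mm in diameter, 100 mm tall including the cap, about 130 g, standing upright on the table. Origin: centre of its underside, z up.
- pad_blue: Flat blue plastic disc fixed to the table, 72 mm in diameter, 4 mm thick. Origin: centre of its underside, on the table top, z up; yaw means nothing.
- bottle_yellow: Loose white plastic buffer bottle with a yellow screw cap and yellow label band; round, 48 mm in diameter, 100 mm tall including the cap, about 130 g, standing upright on the table. Origin: centre of its underside, z up.
- pad_yellow: Flat yellow plastic disc fixed to the table, 72 mm in diameter, 4 mm thick. Origin: centre of its underside, on the table top, z up; yaw means nothing.
- plate: Loose white chart plate, 90 g, 70 wide (x) x 5 thick (y) x 70 mm high, with five colour swatches; above it a green grip bar 45 long (x), 12 thick (y), 70 to 95 mm above the lower edge. Origin: middle of the lower edge, z up. Starts upright in the 9 mm slot of a fixed grey stand (100 x 61 x 32 mm, slot floor 8 mm up), across the table from the rack; lifts straight out.
- rack: Fixed white rack, 100 (x, along slots) x 80 mm (y); slots 9 mm wide, 90 long at y = -20, 0, 20 mm, floors 8 mm above the table, walls straight to 26 and flaring to a 20 mm mouth at 31.5 mm height. Outer slots hold fixed green glass plates, tops at 60 mm; the middle one is empty. Origin: on the table under the middle slot's middle, z up. Plate fits either way round.
- flask: Bystander to be left alone: small stoppered glass conical flask with a cork-brown stopper, 62 mm wide at the base, 30 mm at the stopper, 100 mm tall, loose. Origin: centre of its underside.
- crucible: Bystander to be left alone: empty white porcelain cup, 60 mm across the rim, 55 mm tall, loose. Origin: centre of its underside.
There are look-alikes about, which are no part of the job. What is meant by the plate is not turquoise or yellow, and is the smaller of those in its own colour.

How it is judged (in metres and radians):
At the end, for the whole second after the job is handed in: Each bottle upright (0.1 rad) and resting on the pad of its colour, centre within 13 mm of the pad's; the plate in the rack's middle slot, lower edge within 4 mm of the slot floor, 6 mm across and 15 mm along of the slot's middle, turned and leaning under 0.2 rad; all at rest (horizontal distance between bottle_red and pad_red below 0.013 m and z of bottle_red in the frame of pad_red between 0.002 and 0.008 m and angle between each of bottle_red, bottle_blue, bottle_yellow's own z axis and vertical below 0.1 rad and linear speed of each of bottle_red, bottle_blue, bottle_yellow, plate below 0.02 m/s and horizontal distance between bottle_blue and pad_blue below 0.013 m and z of bottle_blue in the frame of pad_blue between 0.002 and 0.008 m and horizontal distance between bottle_yellow and pad_yellow below 0.013 m and z of bottle_yellow in the frame of pad_yellow between 0.002 and 0.008 m and y of plate in the frame of rack between -0.006 and 0.006 m and x of plate in the frame of rack between -0.015 and 0.015 m and z of plate in the frame of rack below 0.012 m and angle between plate's own z axis and vertical below 0.2 rad and angle between the x axis of plate and the x axis of rack, either way round below 0.2 rad); the robot touches nothing.
It fails at once if a bottle is knocked over (tilted more than 0.7 rad) (angle between any of bottle_red, bottle_blue, bottle_yellow's own z axis and vertical above 0.7 rad).
It fails at once if the conical flask or the porcelain cup is moved more than 25 mm (distance of any of flask, crucible from where it was at the start of the episode above 0.025 m).
It also fails if it takes over 138 s, if anything falls off the work surface, if the arm or the gripper's body presses on something with over 40 N, if the wrist force passes 120 N, or if a joint passes its speed limit or range.

## Working session

There is one attempt and no reset: what is moved stays moved. The work goes in short steps, Python scripts to look and compute and a tool call to move; the robot and the scene stay as the last step left them, time stands still between calls to the robot, and variables do not carry over. Pictures are saved under pics/ and viewed, about 12 in all and at most 16, crops included, and the job is handed in when it is done.

Besides the shell and the picture viewer there is one more tool, called after "Call:" as name(argument=value, ...), one argument or row to a line, values as JSON. step_arm: Moves the arm, as the interface text tells. Its arguments: {"type":"object","properties":{"linear":{"type":"array","items":{"type":"array","items":{"type":"number"}}},"rot":{"type":"array","items":{"type":"array","items":{"type":"number"}}},"grip":{"type":"array","items":{"type":"number"}},"force":{"type":"number"}},"required":["linear","rot","grip"]}

```bash
mkdir -p pics; ls
cat > h.py <<'E'
import numpy as np, cv2
from scipy.spatial.transform import Rotation as R
from plant import bot
def snap(name):
    s=bot.state(); m=bot.camera_model(name); im,d=bot.get_image(name)
    return s,m,im,d
def save(im,fn): cv2.imwrite('pics/'+fn,cv2.cvtColor(im,cv2.COLOR_RGB2BGR))
E
python3 - <<'E'
from h import *
print(bot.state())
for n in ("scene","side","wrist"):
    s,m,im,d=snap(n); print(n,m); save(im,n+'0.png'); np.savez('pics/'+n+'0.npz',im=im,d=d)
E
```

```text
pics
{'t': 0.0, 'q': array([-75.94755993,  23.94898286,  -0.59120148,  92.4844164 ,
         0.26994077,  63.63757394,  -3.03580501]), 'qvel': array([-0.08479237,  0.01737088, -0.05085012,  0.03319858,  0.06864261,
       -0.04273467, -0.02545052]), 'effort': array([ 2.70614819e-04, -8.64472890e+01,  6.79164436e-01, -4.34898269e+01,
        1.91188592e-02,  7.42457545e-03, -4.43299848e-05]), 'eef_pos': array([0.17668834, 0.59915419, 0.23065804]), 'tool_rot': array([-1.79930598e+02,  5.42622589e-03,  1.63572225e+02]), 'wrist_force': array([0.43102139, 0.16006163, 0.075812  ]), 'torque': array([ 0.03639709,  0.03760413, -0.02309332]), 'finger_gap': 0.08560997479629562}
scene {'mtx': array([[603.3719593 ,   0.        , 315.29248095],
       [  0.        , 603.3719593 , 240.02354276],
       [  0.        ,   0.        ,   1.        ]]), 'dist': array([-0.13265521,  0.        ,  0.        ,  0.        ,  0.        ]), 'eye': array([1.17665254, 0.59820153, 1.00661001]), 'attitude': array([-136.41934893,    0.74429517,  133.00673815])}
side {'mtx': array([[442.86013176,   0.        , 322.22
[... 215 characters left out ...]
01558, -0.56223432,  0.67356072]), 'attitude': array([-139.25579326,    0.68436552,  -10.92375959])}
wrist {'mtx': array([[339.2800639 ,   0.        , 317.75443774],
       [  0.        , 339.2800639 , 240.72244437],
       [  0.        ,   0.        ,   1.        ]]), 'dist': array([-0.0532052,  0.       ,  0.       ,  0.       ,  0.       ]), 'hand_eye': array([[-4.95566195e-04, -9.51591593e-01, -3.07364921e-01,
         7.80676729e-02],
       [ 9.99999840e-01, -5.55161864e-04,  1.06457323e-04,
         7.85567121e-04],
       [-2.71941176e-04, -3.07364820e-01,  9.51591716e-01,
        -1.41932488e-01],
       [ 0.00000000e+00,  0.00000000e+00,  0.00000000e+00,
         1.00000000e+00]])}
```

View pics/scene0.png

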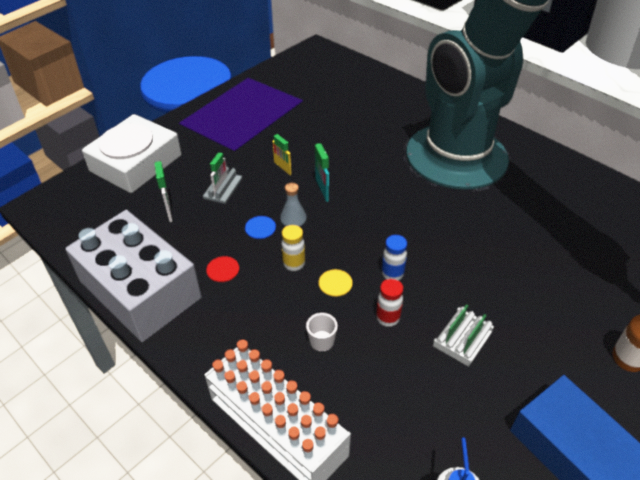

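View pics/side0.png

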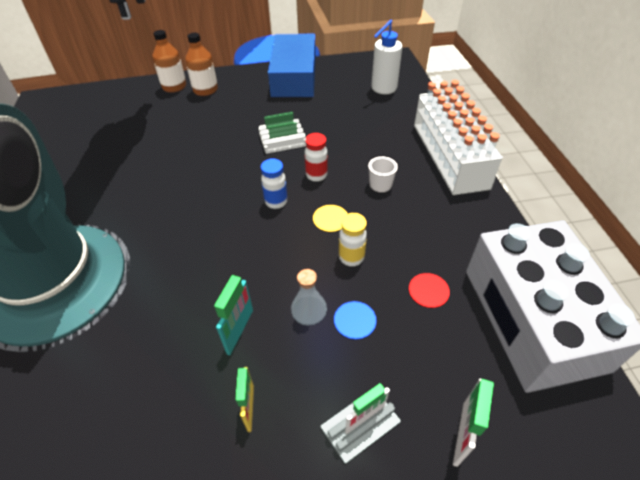

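The scene view shows the yellow bottle at (292,248), blue at (395,258), red at (390,303). The pads are blue (260,227), red (222,268) and yellow (335,283). The rack is at (464,335), the stand with the white plate at (222,180), the flask at (292,205) and the cup at (321,330). The larger white look-alike is at (163,190). The side view shows the same things.

```bash
cat >> h.py <<'E'
def cam_pose(m,s=None):
    if 'hand_eye' in m:
        T=np.eye(4);T[:3,:3]=R.from_euler('xyz',s['tool_rot'],degrees=True).as_matrix();T[:3,3]=s['eef_pos']
        return T@m['hand_eye']
    T=np.eye(4);T[:3,:3]=R.from_euler('xyz',m['attitude'],degrees=True).as_matrix();T[:3,3]=m['eye'];return T
def rays(px,m):
    p=cv2.undistortPoints(np.float64(px).reshape(-1,1,2),m['mtx'],m['dist'])[:,0]
    return np.c_[p,np.ones(len(p))]
def plane(px,z,m,T):
    r=rays(px,m)@T[:3,:3].T; return T[:3,3]+r*((z-T[2,3])/r[:,2])[:,None]
def cloud(d,m,T):
    h,w=d.shape; u,v=np.meshgrid(np.arange(w),np.arange(h))
    r=rays(np.c_[u.ravel(),v.ravel()],m)*d.reshape(-1,1)
    return (r@T[:3,:3].T+T[:3,3]).reshape(h,w,3)
def cmask(im,col):
    hsv=cv2.cvtColor(im,cv2.COLOR_RGB2HSV);H,S,V=[hsv[...,i].astype(int) for i in range(3)]
    k={'red':(H<6)|(H>174),'yellow':(H>21)&(H<34),'blue':(H>105)&(H<122),'green':(H>50)&(H<80)}[col]
    return k&(S>140)&(V>70)
def comps(mask,amin=25):
    n,l,st,c=cv2.connectedComponentsWithStats(mask.astype(np.uint8))
    return [(l==i,st[i],c[i]) for i in range(1,n) if st[i][4]>=amin]
E
python3 - <<'E'
from h import *
for n in ("scene","side"):
    z=np.load(f'pics/{n}0.npz');im,d=z['im'],z['d'];m=bot.camera_model(n);T=cam_pose(m)
    r=T[:3,:3].T@(-T[:3,3]);print(n,cv2.projectPoints(r[None],np.zeros(3),np.zeros(3),m['mtx'],m['dist'])[0].ravel())
    W=cloud(d,m,T)
    for c in ('red','yellow','blue','green'):
        for k,st,ct in comps(cmask(im,c)):
            p=W[k&(d>0)]
            if len(p)<10: continue
            a=np.percentile(p,5,axis=0);b=np.percentile(p,95,axis=0)
            if b[2]>.4 or a[2]<-.05: continue
            print(c,st[4],ct.round(),'min',a.round(3),'max',b.round(3),'mid@top',plane(ct,b[2],m,T)[0,:2].round(3))
E
```

```text
scene [456.4489204 154.8127083]
red 721 [222. 269.] min [ 0.658 -0.187 -0.001] max [ 0.719 -0.125  0.007] mid@top [ 0.691 -0.152]
red 402 [391. 289.] min [0.476 0.165 0.001] max [0.565 0.214 0.102] mid@top [0.551 0.199]
red 246 [388. 315.] min [0.539 0.184 0.016] max [0.569 0.218 0.048] mid@top [0.57  0.211]
yellow 226 [284. 162.] min [ 0.347 -0.337 -0.001] max [ 0.36  -0.272  0.065] mid@top [ 0.389 -0.26 ]
yellow 326 [292. 234.] min [ 0.511 -0.132 -0.   ] max [ 0.589 -0.032  0.101] mid@top [ 0.574 -0.047]
yellow 234 [294. 259.] min [ 0.56  -0.057  0.019] max [ 0.593 -0.027  0.051] mid@top [ 0.591 -0.028]
yellow 769 [335. 282.] min [ 0.518  0.022 -0.002] max [0.58  0.085 0.007] mid@top [0.553 0.057]
blue 296 [12.  5.] min [ 0.449 -1.418  0.182] max [ 0.549 -1.401  0.219] mid@top [ 0.527 -1.357]
blue 615 [260. 227.] min [ 0.51  -0.222 -0.003] max [ 0.574 -0.158  0.005] mid@top [ 0.545 -0.187]
blue 361 [396. 243.] min [ 0.345  0.057 -0.002] max [0.465 0.147 0.101] mid@top [0.449 0.131]
blue 239 [393. 269.] min [0.44  0.116 0.018] max [0.468 0.152 0.048] mid@top [0.47  0.145]
blue 7870 
[... 1641 characters left out ...]
0.443 0.116]
blue 263 [275. 195.] min [0.422 0.102 0.022] max [0.465 0.118 0.051] mid@top [0.442 0.093]
blue 259 [354. 321.] min [ 0.507 -0.225 -0.001] max [ 0.577 -0.152  0.006] mid@top [ 0.54  -0.194]
green 334 [230. 302.] min [ 0.328 -0.201  0.098] max [ 0.363 -0.159  0.124] mid@top [ 0.348 -0.193]
green 72 [226. 330.] min [ 0.329 -0.209  0.05 ] max [ 0.334 -0.2    0.081] mid@top [ 0.334 -0.213]
green 77 [244. 393.] min [ 0.345 -0.33   0.079] max [ 0.359 -0.294  0.094] mid@top [ 0.354 -0.321]
green 275 [476. 414.] min [ 0.627 -0.433  0.099] max [ 0.654 -0.381  0.127] mid@top [ 0.633 -0.417]
green 106 [370. 403.] min [ 0.496 -0.374  0.064] max [ 0.539 -0.353  0.101] mid@top [ 0.515 -0.369]
```

```bash
cat >> h.py <<'E'
def rect(p):
    (c,wh,a)=cv2.minAreaRect(np.float32(p[:,:2]*1000)); b=cv2.boxPoints((c,wh,a)); e=b[1]-b[0]; f=b[2]-b[1]
    l=e if np.linalg.norm(e)>np.linalg.norm(f) else f
    return (np.array(c)/1000).round(4),np.sort(np.round(wh,1)),round(float(np.degrees(np.arctan2(l[1],l[0]))%180),1)
def togo(xyz,yaw):
    s=bot.state(); A=R.from_euler('xyz',s['tool_rot'],degrees=True).as_matrix()
    d=A.T@(np.array(xyz)-s['eef_pos']); y=np.degrees(np.arctan2(A[1,0],A[0,0]))
    t=-((yaw-y+90)%180-90)  # tool z down: + turn lowers yaw
    print('t',round(s['t'],2),'pos',s['eef_pos'].round(4),'yaw',round(y,1),'gap',round(s['finger_gap'],4),'q7',round(s['q'][6],1),'shift cm',(d*100).round(2),'turn z',round(t,1),'F',s['wrist_force'].round(1))
E
python3 - <<'E'
from h import *
P=[];C=[]
for n in ("scene","side"):
    z=np.load(f'pics/{n}0.npz');m=bot.camera_model(n);W=cloud(z['d'],m,cam_pose(m));k=z['d']>0
    P.append(W[k]);C.append(z['im'][k])
P=np.vstack(P);C=np.vstack(C)
def box(x0,x1,y0,y1,z0,z1): return P[(P[:,0]>x0)&(P[:,0]<x1)&(P[:,1]>y0)&(P[:,1]<y1)&(P[:,2]>z0)&(P[:,2]<z1)]
def rep(n,*b):
    p=box(*b); print(n,len(p),'mid',((np.percentile(p,2,axis=0)+np.percentile(p,98,axis=0))/2).round(4),'zmax',np.percentile(p[:,2],98).round(3),rect(p))
rep('red cap',.49,.61,.13,.25,.094,.106)
rep('blue cap',.39,.50,.07,.17,.094,.106)
rep('yel cap',.52,.62,-.1,0,.094,.106)
rep('red body',.49,.61,.13,.25,.02,.106)
rep('blue body',.39,.50,.07,.17,.02,.106)
rep('yel body',.52,.62,-.1,0,.02,.106)
rep('flask',.4,.54,-.2,-.06,.01,.12)
rep('flask top',.4,.54,-.2,-.06,.09,.12)
rep('cup rim',.62,.75,.03,.16,.045,.065)
rep('bar',.44,.6,-.44,-.3,.082,.11)
rep('stand',.42,.62,-.48,-.28,.024,.036)
rep('standlow',.42,.62,-.48,-.28,.01,.036)
rep('rack',.4,.62,.24,.42,.024,.036)
rep('racklow',.4,.62,.24,.42,.01,.036)
rep('glass',.4,.62,.24,.42,.045,.065)
# top-down height picture
for n,c,b in (('stand',(.52,-.37),0),('rack',(.5,.33),0)):
    pass
# topdown ortho picture 1.5mm/px
im=np.zeros((500,780,3),np.uint8);o=np.argsort(P[:,2]);o=o[(P[o,2]<.14)&(P[o,2]>-.01)]
u=((.45-P[o,1])/.0013).astype(int);v=((.85-P[o,0])/.0013).astype(int);g=(u>=0)&(u<780)&(v>=0)&(v<500)
im[v[g],u[g]]=C[o][g];im=cv2.dilate(im,np.ones((2,2)));save(im,'top0.png')
E
```

```text
red cap 562 mid [0.5454 0.1933 0.0987] zmax 0.103 (array([0.5457, 0.1935]), array([43.2, 46.4]), 61.3)
blue cap 543 mid [0.4447 0.1271 0.0985] zmax 0.102 (array([0.4446, 0.127 ]), array([44.6, 45.6]), 40.9)
yel cap 642 mid [ 0.5682 -0.0535  0.0984] zmax 0.102 (array([ 0.5689, -0.0532]), array([43.5, 46.8]), 49.5)
red body 1721 mid [0.546  0.1932 0.0622] zmax 0.102 (array([0.547 , 0.1934]), array([46.7, 53.9]), 58.5)
blue body 1734 mid [0.4452 0.1268 0.0622] zmax 0.102 (array([0.4453, 0.1271]), array([51.6, 52.2]), 106.9)
yel body 1883 mid [ 0.5688 -0.0531  0.0624] zmax 0.102 (array([ 0.5692, -0.0527]), array([51.8, 53.4]), 26.5)
flask 1837 mid [ 0.4684 -0.155   0.0562] zmax 0.102 (array([ 0.4687, -0.1536]), array([60.6, 63.8]), 36.4)
flask top 380 mid [ 0.4681 -0.1539  0.0969] zmax 0.102 (array([ 0.4683, -0.1538]), array([31.6, 31.6]), 115.8)
cup rim 540 mid [0.6793 0.1311 0.0513] zmax 0.057 (array([0.6793, 0.1309]), array([58.6, 59.4]), 5.3)
bar 608 mid [ 0.5156 -0.3605  0.0942] zmax 0.105 (array([ 0.5171, -0.3586]), array([16. , 51.4]), 24.7)
stand 1041 mid [ 0.5085 -0.3657  0.0295] zmax 0.035 (array([ 0.51  , -0.3614]), array([ 34.3, 103.9]), 23.5)
standlow 1583 mid [ 0.5089 -0.365   0.022 ] zmax 0.034 (array([ 0.5097, -0.3612]), array([ 64.6, 104.3]), 23.6)
rack 1261 mid [0.4865 0.3384 0.0296] zmax 0.035 (array([0.4868, 0.3377]), array([ 75.6, 101.1]), 6.2)
racklow 1995 mid [0.4869 0.3384 0.0226] zmax 0.034 (array([0.4866, 0.3379]), array([ 83.9, 105.1]), 5.4)
glass 626 mid [0.4861 0.3387 0.0541] zmax 0.063 (array([0.4866, 0.3381]), array([51.5, 75.2]), 3.9)
```

View pics/top0.png

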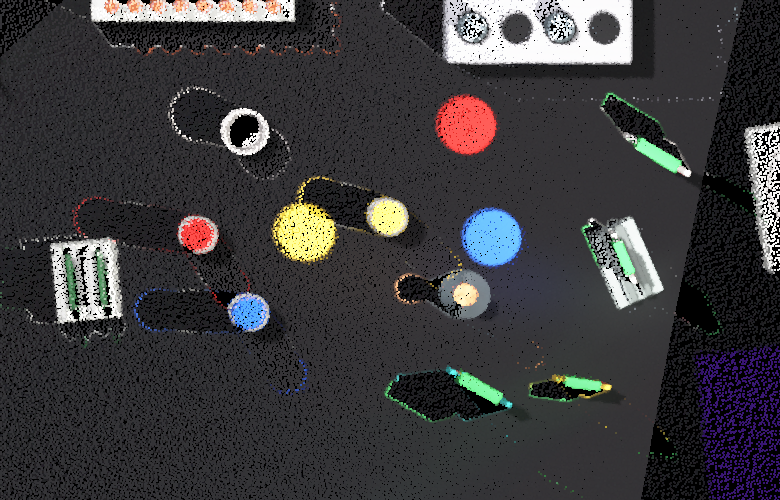

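Merging both depth clouds gives a clean map. In the top-down picture the red cap is at (197,234), blue cap (249,312), yellow cap (388,217), rack (87,280), stand (622,262), flask (464,294) and cup (244,131). I'll do the red bottle first.

```bash
python3 -c "
from h import *
togo([.5455,.1933,.19],190)"
```

```text
t 0.15 pos [0.1767 0.5992 0.2308] yaw 163.6 gap 0.0854 q7 -3.0 shift cm [-46.85 -28.5    4.11] turn z -26.4 F [-0.3 -0.1 -0.1]
```

Call:
step_arm(
  linear=[
    [-2, -1.2, 0],
    [-3.9, -2.4, 0],
    [-3.9, -2.4, 0],
    [-3.9, -2.4, 0],
    [-3.9, -2.4, 0],
    [-3.9, -2.4, 0],
    [-3.9, -2.4, 0],
    [-3.9, -2.4, 0],
    [-3.9, -2.4, 0],
    [-3.9, -2.4, 0],
  ],
  rot=[
    [0, 0, 0],
    [0, 0, 0],
    [0, 0, 0],
    [0, 0, 0],
    [0, 0, 0],
    [0, 0, 0],
    [0, 0, 0],
    [0, 0, 0],
    [0, 0, 0],
    [0, 0, 0],
  ],
  grip=[8.5, 8.5, 8.5, 8.5, 8.5, 8.5, 8.5, 8.5, 8.5, 8.5],
  force=40,
)

```text
t: 1.15
eef_pos: [0.4691, 0.2742, 0.2313]
tool_rot: [180.0, -0.0, 163.6]
wrist_force: [0.8, 0.7, -0.5]
finger_gap: 0.0851
```

Call:
step_arm(
  linear=[
    [-3.9, -2.4, 1],
    [-3.9, -2.4, 1],
    [-1.5, -0.9, 1],
    [0, 0, 0.5],
    [0, 0, 0],
    [0, 0, 0],
    [0, 0, 0],
    [0, 0, 0],
    [0, 0, 0],
  ],
  rot=[
    [0, 0, 0],
    [0, 0, 0],
    [0, 0, 0],
    [0, 0, -6.6],
    [0, 0, -6.6],
    [0, 0, -6.6],
    [0, 0, -6.6],
    [0, 0, 0],
    [0, 0, 0],
  ],
  grip=[8.5, 8.5, 8.5, 8.5, 8.5, 8.5, 8.5, 8.5, 8.5],
)

```text
t: 2.05
eef_pos: [0.5412, 0.1947, 0.1962]
tool_rot: [-180.0, -0.0, -170.2]
wrist_force: [-0.4, 0.5, -0.2]
finger_gap: 0.0849
```

```bash
python3 -c "
from h import *
togo([.5455,.1933,.19],190)
s,m,im,d=snap('wrist');T=cam_pose(m,s);save(im,'w1.png');np.savez('pics/w1.npz',im=im,d=d)
W=cloud(d,m,T);k=(d>0)&(W[...,2]>.094)&(W[...,2]<.106)
for q,st,c in comps(k,100):
  p=W[q];print(((np.percentile(p,2,axis=0)+np.percentile(p,98,axis=0))/2).round(4),rect(p))
"
```

```text
t 2.05 pos [0.5412 0.1947 0.1962] yaw -170.2 gap 0.0849 q7 80.1 shift cm [-0.4  -0.21  0.62] turn z -0.2 F [-0.4  0.5 -0.2]
[0.4452 0.128  0.0991] (array([0.445 , 0.1276]), array([42.3, 42.7]), 37.3)
[ 0.5686 -0.0402  0.0975] (array([ 0.5692, -0.0405]), array([20.2, 41.5]), 176.6)
[0.5452 0.194  0.0987] (array([0.5456, 0.1941]), array([42.2, 42.2]), 56.6)
```

View pics/w1.png

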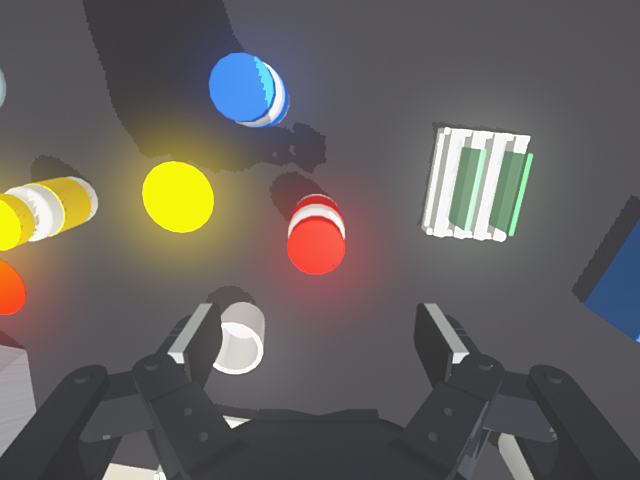

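The wrist view shows the red bottle centred between the fingers at (316,245). The blue bottle is at (247,90) and the yellow pad at (178,197). The wrist positions agree with the map to 1 mm, so I'll descend and grip.

Call:
step_arm(
  linear=[
    [-0.4, -0.15, 2],
    [0, 0, 3],
    [0, 0, 3],
    [0, 0, 3],
    [0, 0, 3],
    [0, 0, 1.4],
    [0, 0, 0],
    [0, 0, 0],
    [0, 0, 0],
    [0, 0, 0],
  ],
  rot=[
    [0, 0, 0],
    [0, 0, 0],
    [0, 0, 0],
    [0, 0, 0],
    [0, 0, 0],
    [0, 0, 0],
    [0, 0, 0],
    [0, 0, 0],
    [0, 0, 0],
    [0, 0, 0],
  ],
  grip=[8.5, 8.5, 8.5, 8.5, 8.5, 8.5, 8.5, 4.4, 4.4, 4.4],
  force=40,
)

```text
t: 3.1
eef_pos: [0.5463, 0.1943, 0.0438]
tool_rot: [180.0, 0.1, -170.0]
wrist_force: [-1.3, -1.1, 12.2]
finger_gap: 0.0468
```

Call:
step_arm(
  linear=[
    [0, 0, 0],
    [0, 0, 0],
    [0, 0, 0],
    [0, 0, 0],
    [0, 0, -0.5],
    [0, 0, -2.5],
    [0, 0, -3],
    [0, 0, -3],
    [0, 0, -3],
    [0, 0, -3],
  ],
  rot=[
    [0, 0, 0],
    [0, 0, 0],
    [0, 0, 0],
    [0, 0, 0],
    [0, 0, 0],
    [0, 0, 0],
    [0, 0, 0],
    [0, 0, 0],
    [0, 0, 0],
    [0, 0, 0],
  ],
  grip=[4.4, 4.4, 4.4, 4.4, 4.4, 4.4, 4.4, 4.4, 4.4, 4.4],
)

```text
t: 4.1
eef_pos: [0.5453, 0.194, 0.1943]
tool_rot: [180.0, 0.0, -170.0]
wrist_force: [-0.5, 0.8, -1.9]
finger_gap: 0.0466
```

```bash
python3 -c "
from h import *
togo([.688,-.157,.19],190)"
```

```text
t 4.1 pos [0.5453 0.194  0.1943] yaw -170.0 gap 0.0466 q7 80.6 shift cm [ -7.99 -37.04   0.44] turn z -0.0 F [-0.5  0.8 -1.9]
```

Call:
step_arm(
  linear=[
    [-0.4, -1.8, 0],
    [-0.8, -3.7, 0],
    [-0.9, -4.2, 0],
    [-0.9, -4.2, 0],
    [-0.9, -4.2, 0],
    [-0.9, -4.2, 0],
    [-0.9, -4.2, 0],
    [-0.9, -4.2, 0],
    [-0.9, -4.2, 0],
    [-0.5, -2.1, 0],
  ],
  rot=[
    [0, 0, 0],
    [0, 0, 0],
    [0, 0, 0],
    [0, 0, 0],
    [0, 0, 0],
    [0, 0, 0],
    [0, 0, 0],
    [0, 0, 0],
    [0, 0, 0],
    [0, 0, 0],
  ],
  grip=[4.4, 4.4, 4.4, 4.4, 4.4, 4.4, 4.4, 4.4, 4.4, 4.4],
)

```text
t: 5.1
eef_pos: [0.6884, -0.161, 0.193]
tool_rot: [-179.9, 0.0, -170.2]
wrist_force: [-0.3, 0.3, -0.6]
finger_gap: 0.046
```

Call:
step_arm(
  linear=[
    [0, 0, 0],
    [0, 0, 0],
    [0, 0, 0],
  ],
  rot=[
    [0, 0, 0],
    [0, 0, 0],
    [0, 0, 0],
  ],
  grip=[4.4, 4.4, 4.4],
)

```text
t: 5.4
eef_pos: [0.6882, -0.1552, 0.1927]
tool_rot: [180.0, 0.0, -170.0]
wrist_force: [0.2, 0.5, -0.8]
finger_gap: 0.0468
```

```bash
cat >> h.py <<'E'
def look(n,zlo,zhi,amin=100,x=(.3,.9),y=(-.5,.5),fn=None):
    s,m,im,d=snap(n);T=cam_pose(m,s);W=cloud(d,m,T)
    if fn: save(im,fn+'.png')
    k=(d>0)&(W[...,2]>zlo)&(W[...,2]<zhi)&(W[...,0]>x[0])&(W[...,0]<x[1])&(W[...,1]>y[0])&(W[...,1]<y[1])
    for q,st,c in comps(k,amin):
        p=W[q];print(n,len(p),'rgb',np.median(im[q],axis=0),((np.percentile(p,2,axis=0)+np.percentile(p,98,axis=0))/2).round(4),rect(p))
    return s,m,im,d,W
E
python3 -c "
from h import *
togo([.688,-.157,.048],190)
_,_,im,d,W=look('wrist',.05,.2,y=(-.3,0),x=(.6,.76))
for n in('scene','side'):
  s,m,im,d=snap(n);W=cloud(d,m,cam_pose(m))
  k=cmask(im,'red')&(d>0)&(W[...,2]<.012)&(W[...,0]>.6);p=W[k];print(n,len(p),rect(p))
  k=cmask(im,'red')&(d>0)&(W[...,2]>.03)&(W[...,0]>.6);p=W[k];print(n,len(p),p.min(0),p.max(0))
"
```

```text
t 5.4 pos [ 0.6882 -0.1552  0.1927] yaw -170.0 gap 0.0468 q7 116.5 shift cm [ 0.06 -0.18 14.47] turn z 0.0 F [ 0.2  0.5 -0.8]
wrist 2403 rgb [132.  40.  37.] [ 0.6714 -0.1573  0.1769] (array([ 0.6718, -0.1581]), array([16.6, 45.9]), 100.6)
scene 714 (array([ 0.6883, -0.1564]), array([74.1, 76.8]), 52.1)
scene 444 [ 0.67718338 -0.18241852  0.16245077] [ 0.71418453 -0.127804    0.2725608 ]
side 1167 (array([ 0.689 , -0.1555]), array([76.1, 76.3]), 77.9)
side 912 [ 0.62486893 -0.4372374   0.05734233] [ 0.70546973 -0.12700216  0.27521004]
```

Call:
step_arm(
  linear=[
    [0, -0.1, 2],
    [0, 0, 3],
    [0, 0, 3],
    [0, 0, 3],
    [0, 0, 2],
    [0, 0, 1],
    [0, 0, 0.4],
    [0, 0, 0],
    [0, 0, 0],
    [0, 0, 0],
  ],
  rot=[
    [0, 0, 0],
    [0, 0, 0],
    [0, 0, 0],
    [0, 0, 0],
    [0, 0, 0],
    [0, 0, 0],
    [0, 0, 0],
    [0, 0, 0],
    [0, 0, 0],
    [0, 0, 0],
  ],
  grip=[4.4, 4.4, 4.4, 4.4, 4.4, 4.4, 4.4, 4.4, 4.4, 5.5],
)

```text
t: 6.55
eef_pos: [0.689, -0.1576, 0.0494]
tool_rot: [-180.0, 0.1, -170.0]
wrist_force: [0.0, -0.5, 0.7]
finger_gap: 0.055
```

Call:
step_arm(
  linear=[
    [0, 0, 0],
    [0, 0, 0],
    [0, 0, 0],
    [0, 0, 0],
    [0, 0, -1],
    [0, 0, -3],
    [0, 0, -3],
    [0, 0, -3],
    [0, 0, -3],
    [0, 0, -2],
  ],
  rot=[
    [0, 0, 0],
    [0, 0, 0],
    [0, 0, 0],
    [0, 0, 0],
    [0, 0, 0],
    [0, 0, 0],
    [0, 0, 0],
    [0, 0, 0],
    [0, 0, 0],
    [0, 0, 0],
  ],
  grip=[7, 8.5, 8.5, 8.5, 8.5, 8.5, 8.5, 8.5, 8.5, 8.5],
)

```text
t: 7.55
eef_pos: [0.6889, -0.1577, 0.2017]
tool_rot: [-179.9, 0.1, -170.0]
wrist_force: [-0.0, -0.3, 0.3]
finger_gap: 0.085
```

```bash
python3 -c "
from h import *
look('wrist',.095,.115,y=(-.3,0),x=(.6,.76))
togo([.445,.1275,.19],155)"
```

```text
wrist 2535 rgb [245.  55.  44.] [ 0.6879 -0.1578  0.1014] (array([ 0.6885, -0.1574]), array([42.1, 42.8]), 11.8)
t 7.6 pos [ 0.6899 -0.158   0.2046] yaw -170.0 gap 0.085 q7 116.6 shift cm [19.19 32.36  1.28] turn z 35.0 F [ 0.6 -1.4  3.2]
```

The red bottle stands at (0.688, -0.158), about 2 mm from its pad's centre. The blue bottle is next.

Call:
step_arm(
  linear=[
    [1, 1.7, 0],
    [2.2, 3.7, 0],
    [2.3, 3.9, 0],
    [2.3, 3.9, 0],
    [2.3, 3.9, 0],
    [2.3, 3.9, 0],
    [2.3, 3.9, 0],
    [2.3, 3.9, 0.4],
    [1.4, 2.3, 0.4],
    [0.8, 1.3, 0.4],
  ],
  rot=[
    [0, 0, 0],
    [0, 0, 0],
    [0, 0, 0],
    [0, 0, 0],
    [0, 0, 0],
    [0, 0, 0],
    [0, 0, 0],
    [0, 0, 0],
    [0, 0, 0],
    [0, 0, 0],
  ],
  grip=[8.5, 8.5, 8.5, 8.5, 8.5, 8.5, 8.5, 8.5, 8.5, 8.5],
)

```text
t: 8.6
eef_pos: [0.4418, 0.1302, 0.1869]
tool_rot: [180.0, 0.0, -169.9]
wrist_force: [0.9, -0.8, -0.5]
finger_gap: 0.0848
```

Call:
step_arm(
  linear=[
    [0, 0, 0],
    [0, 0, 0],
    [0, 0, 0],
    [0, 0, 0],
    [0, 0, 0],
    [0, 0, 0],
    [0, 0, 0],
  ],
  rot=[
    [0, 0, 7],
    [0, 0, 7],
    [0, 0, 7],
    [0, 0, 7],
    [0, 0, 7],
    [0, 0, 0],
    [0, 0, 0],
  ],
  grip=[8.5, 8.5, 8.5, 8.5, 8.5, 8.5, 8.5],
)

```text
t: 9.3
eef_pos: [0.4433, 0.1284, 0.1866]
tool_rot: [180.0, 0.0, 155.2]
wrist_force: [0.4, 0.7, -0.1]
finger_gap: 0.0851
```

```bash
python3 -c "
from h import *
look('wrist',.095,.115)
togo([.445,.1275,.042],155)"
```

```text
wrist 2662 rgb [ 90. 166. 247.] [0.4441 0.1276 0.0989] (array([0.4447, 0.1274]), array([42.2, 42.4]), 101.9)
wrist 511 rgb [247. 247. 209.] [ 0.4651 -0.1534  0.098 ] (array([ 0.4642, -0.1556]), array([19.8, 31.8]), 110.4)
t 9.35 pos [0.4433 0.1284 0.1866] yaw 155.2 gap 0.085 q7 47.8 shift cm [-1.900e-01 -1.000e-02  1.446e+01] turn z 0.2 F [-0.  -0.5 -0.6]
```

Call:
step_arm(
  linear=[
    [-0.15, 0, 2],
    [0, 0, 3],
    [0, 0, 3],
    [0, 0, 3],
    [0, 0, 2.4],
    [0, 0, 1],
    [0, 0, 0],
    [0, 0, 0],
    [0, 0, 0],
    [0, 0, 0],
  ],
  rot=[
    [0, 0, 0],
    [0, 0, 0],
    [0, 0, 0],
    [0, 0, 0],
    [0, 0, 0],
    [0, 0, 0],
    [0, 0, 0],
    [0, 0, 0],
    [0, 0, 0],
    [0, 0, 0],
  ],
  grip=[8.5, 8.5, 8.5, 8.5, 8.5, 8.5, 8.5, 4.4, 4.4, 4.4],
)

```text
t: 10.35
eef_pos: [0.4453, 0.1279, 0.0434]
tool_rot: [179.9, 0.1, 155.0]
wrist_force: [-2.1, -2.5, 19.7]
finger_gap: 0.0468
```

Call:
step_arm(
  linear=[
    [0, 0, 0],
    [0, 0, 0],
    [0, 0, 0],
    [0, 0, 0],
    [0, 0, -0.5],
    [0, 0, -2.5],
    [0, 0, -3],
    [0, 0, -3],
    [0, 0, -3],
    [0, 0, -3],
  ],
  rot=[
    [0, 0, 0],
    [0, 0, 0],
    [0, 0, 0],
    [0, 0, 0],
    [0, 0, 0],
    [0, 0, 0],
    [0, 0, 0],
    [0, 0, 0],
    [0, 0, 0],
    [0, 0, 0],
  ],
  grip=[4.4, 4.4, 4.4, 4.4, 4.4, 4.4, 4.4, 4.4, 4.4, 4.4],
)

```text
t: 11.35
eef_pos: [0.4444, 0.1276, 0.1942]
tool_rot: [180.0, 0.0, 155.0]
wrist_force: [0.2, 0.2, -1.3]
finger_gap: 0.0464
```

```bash
python3 -c "
from h import *
togo([.542,-.19,.19],155)"
```

```text
t 11.35 pos [0.4444 0.1276 0.1942] yaw 155.0 gap 0.0464 q7 47.7 shift cm [-22.28 -24.65   0.42] turn z -0.0 F [ 0.2  0.2 -1.3]
```

Call:
step_arm(
  linear=[
    [-1.2, -1.3, 0],
    [-2.4, -2.7, 0],
    [-2.6, -2.9, 0],
    [-2.6, -2.9, 0],
    [-2.6, -2.9, 0],
    [-2.6, -2.9, 0],
    [-2.6, -2.9, 0],
    [-2.6, -2.9, 0],
    [-1.9, -2.1, 0],
    [-1.1, -1.1, 0],
  ],
  rot=[
    [0, 0, 0],
    [0, 0, 0],
    [0, 0, 0],
    [0, 0, 0],
    [0, 0, 0],
    [0, 0, 0],
    [0, 0, 0],
    [0, 0, 0],
    [0, 0, 0],
    [0, 0, 0],
  ],
  grip=[4.4, 4.4, 4.4, 4.4, 4.4, 4.4, 4.4, 4.4, 4.4, 4.4],
)

```text
t: 12.35
eef_pos: [0.5416, -0.1916, 0.1928]
tool_rot: [-180.0, 0.0, 154.8]
wrist_force: [-0.7, 0.3, -1.7]
finger_gap: 0.0469
```

Call:
step_arm(
  linear=[
    [0, 0, 0],
    [0, 0, 0],
    [0, 0, 0],
  ],
  rot=[
    [0, 0, 0],
    [0, 0, 0],
    [0, 0, 0],
  ],
  grip=[4.4, 4.4, 4.4],
)

```text
t: 12.65
eef_pos: [0.5416, -0.1877, 0.1925]
tool_rot: [180.0, -0.0, 155.1]
wrist_force: [0.2, 0.4, -1.6]
finger_gap: 0.0468
```

```bash
python3 -c "
from h import *
togo([.542,-.19,.0485],155)
look('scene',.09,.106,amin=50,x=(.4,.55),y=(-.2,-.1))"
```

```text
t 12.65 pos [ 0.5416 -0.1877  0.1925] yaw 155.1 gap 0.0468 q7 89.9 shift cm [-0.14 -0.2  14.4 ] turn z 0.1 F [ 0.2  0.4 -1.6]
scene 111 rgb [220. 161. 112.] [ 0.4688 -0.1519  0.0961] (array([ 0.4684, -0.1522]), array([27.1, 34.8]), 31.1)
```

Call:
step_arm(
  linear=[
    [-0.1, -0.2, 2],
    [0, 0, 3],
    [0, 0, 3],
    [0, 0, 3],
    [0, 0, 2],
    [0, 0, 1],
    [0, 0, 0.4],
    [0, 0, 0],
    [0, 0, 0],
    [0, 0, 0],
  ],
  rot=[
    [0, 0, 0],
    [0, 0, 0],
    [0, 0, 0],
    [0, 0, 0],
    [0, 0, 0],
    [0, 0, 0],
    [0, 0, 0],
    [0, 0, 0],
    [0, 0, 0],
    [0, 0, 0],
  ],
  grip=[4.4, 4.4, 4.4, 4.4, 4.4, 4.4, 4.4, 4.4, 4.4, 5.5],
)

```text
t: 13.7
eef_pos: [0.5423, -0.1914, 0.0493]
tool_rot: [180.0, 0.1, 155.0]
wrist_force: [0.1, -0.4, 0.1]
finger_gap: 0.0548
```

Call:
step_arm(
  linear=[
    [0, 0, 0],
    [0, 0, 0],
    [0, 0, 0],
    [0, 0, 0],
    [0, 0, -1],
    [0, 0, -3],
    [0, 0, -3],
    [0, 0, -3],
    [0, 0, -3],
    [0, 0, -2],
  ],
  rot=[
    [0, 0, 0],
    [0, 0, 0],
    [0, 0, 0],
    [0, 0, 0],
    [0, 0, 0],
    [0, 0, 0],
    [0, 0, 0],
    [0, 0, 0],
    [0, 0, 0],
    [0, 0, 0],
  ],
  grip=[7, 8.5, 8.5, 8.5, 8.5, 8.5, 8.5, 8.5, 8.5, 8.5],
)

```text
t: 14.7
eef_pos: [0.5421, -0.1916, 0.2013]
tool_rot: [180.0, 0.1, 155.0]
wrist_force: [0.7, -0.3, -0.4]
finger_gap: 0.0848
```

```bash
python3 -c "
from h import *
look('wrist',.095,.115)
togo([.569,-.0532,.19],155)"
```

```text
wrist 1562 rgb [247. 239. 172.] [ 0.4687 -0.154   0.0994] (array([ 0.4685, -0.1541]), array([29.4, 29.6]), 154.8)
wrist 2629 rgb [247. 247.  10.] [ 0.5686 -0.0543  0.0985] (array([ 0.5691, -0.0532]), array([41.6, 43.6]), 51.4)
wrist 2540 rgb [ 61. 125. 229.] [ 0.5412 -0.1915  0.1016] (array([ 0.5418, -0.1918]), array([42.4, 42.4]), 99.9)
wrist 1041 rgb [ 70. 244. 130.] [ 0.5163 -0.3591  0.0994] (array([ 0.5167, -0.3594]), array([14.9, 45.4]), 23.3)
wrist 939 rgb [247.  51.  37.] [ 0.6874 -0.1674  0.1003] (array([ 0.6885, -0.1679]), array([22.4, 43.3]), 1.2)
wrist 528 rgb [246. 246. 246.] [ 0.8169 -0.1384  0.109 ] (array([ 0.8174, -0.1394]), array([20.2, 58. ]), 179.8)
t 14.75 pos [ 0.5431 -0.192   0.2038] yaw 154.9 gap 0.0845 q7 90.0 shift cm [ 3.54 13.67  1.37] turn z -0.1 F [ 1.9 -1.2  3.6]
```

Call:
step_arm(
  linear=[
    [0.4, 1.5, 0],
    [0.8, 3, 0.4],
    [0.9, 3.3, 0.4],
    [0.8, 3, 0.4],
    [0.4, 1.8, 0],
    [0.2, 0.9, 0],
    [0, 0, 0],
    [0, 0, 0],
    [0, 0, 0],
  ],
  rot=[
    [0, 0, 0],
    [0, 0, 0],
    [0, 0, 0],
    [0, 0, 0],
    [0, 0, 0],
    [0, 0, 0],
    [0, 0, 0],
    [0, 0, 0],
    [0, 0, 0],
  ],
  grip=[8.5, 8.5, 8.5, 8.5, 8.5, 8.5, 8.5, 8.5, 8.5],
)

```text
t: 15.65
eef_pos: [0.5669, -0.0555, 0.1864]
tool_rot: [-180.0, 0.0, 154.9]
wrist_force: [0.1, 0.3, -1.0]
finger_gap: 0.0847
```

```bash
python3 -c "
from h import *
look('wrist',.095,.115)
togo([.569,-.0533,.042],155)"
```

```text
wrist 895 rgb [ 38. 103.  58.] [ 0.3614 -0.1591  0.105 ] (array([ 0.3605, -0.1627]), array([14.9, 37.1]), 86.4)
wrist 1485 rgb [223. 167. 114.] [ 0.4687 -0.1534  0.0986] (array([ 0.4689, -0.1539]), array([28.8, 30. ]), 64.5)
wrist 2676 rgb [241. 223.  10.] [ 0.5683 -0.053   0.0989] (array([ 0.5689, -0.0533]), array([42.3, 42.3]), 118.2)
wrist 2518 rgb [ 61. 126. 230.] [ 0.5418 -0.1904  0.1004] (array([ 0.5423, -0.1912]), array([42.4, 42.7]), 100.8)
wrist 800 rgb [247.  56.  46.] [ 0.6779 -0.1548  0.0998] (array([ 0.6785, -0.1536]), array([23.9, 42.3]), 72.8)
wrist 415 rgb [224. 229. 228.] [0.8485 0.1246 0.105 ] (array([0.8536, 0.1293]), array([18.5, 42.9]), 25.3)
t 15.7 pos [ 0.5669 -0.0554  0.1864] yaw 154.9 gap 0.0848 q7 75.2 shift cm [-0.1   0.28 14.44] turn z -0.1 F [-0.1 -0.1  1.2]
```

Call:
step_arm(
  linear=[
    [-0.1, 0.25, 2],
    [0, 0, 3],
    [0, 0, 3],
    [0, 0, 3],
    [0, 0, 2.4],
    [0, 0, 1],
    [0, 0, 0],
    [0, 0, 0],
    [0, 0, 0],
    [0, 0, 0],
  ],
  rot=[
    [0, 0, 0],
    [0, 0, 0],
    [0, 0, 0],
    [0, 0, 0],
    [0, 0, 0],
    [0, 0, 0],
    [0, 0, 0],
    [0, 0, 0],
    [0, 0, 0],
    [0, 0, 0],
  ],
  grip=[8.5, 8.5, 8.5, 8.5, 8.5, 8.5, 8.5, 4.4, 4.4, 4.4],
)

```text
t: 16.7
eef_pos: [0.5699, -0.0526, 0.0436]
tool_rot: [180.0, 0.1, 155.0]
wrist_force: [-1.3, -2.2, 14.6]
finger_gap: 0.0475
```

Call:
step_arm(
  linear=[
    [0, 0, 0],
    [0, 0, 0],
    [0, 0, 0],
    [0, 0, 0],
    [0, 0, -0.5],
    [0, 0, -2.5],
    [0, 0, -3],
    [0, 0, -3],
    [0, 0, -3],
    [0, 0, -3],
  ],
  rot=[
    [0, 0, 0],
    [0, 0, 0],
    [0, 0, 0],
    [0, 0, 0],
    [0, 0, 0],
    [0, 0, 0],
    [0, 0, 0],
    [0, 0, 0],
    [0, 0, 0],
    [0, 0, 0],
  ],
  grip=[4.4, 4.4, 4.4, 4.4, 4.4, 4.4, 4.4, 4.4, 4.4, 4.4],
)

```text
t: 17.7
eef_pos: [0.5689, -0.0523, 0.1942]
tool_rot: [180.0, 0.0, 155.0]
wrist_force: [0.4, 0.5, -1.8]
finger_gap: 0.0469
```

```bash
python3 -c "
from h import *
for n in('scene','side'):
  s,m,im,d=snap(n);W=cloud(d,m,cam_pose(m))
  k=cmask(im,'yellow')&(d>0)&(W[...,2]<.012)&(W[...,0]>.48)&(W[...,0]<.64)&(abs(W[...,1]-.05)<.06);p=W[k];print(n,len(p),rect(p))
togo([.549,.0535,.19],155)"
```

```text
scene 767 (array([0.547 , 0.0513]), array([73.8, 80.8]), 41.9)
side 121 (array([0.5497, 0.0559]), array([75.5, 78.4]), 113.9)
t 17.8 pos [ 0.5708 -0.0525  0.1967] yaw 155.0 gap 0.0471 q7 74.9 shift cm [6.47 8.68 0.66] turn z -0.0 F [-0.   0.7 -2. ]
```

Call:
step_arm(
  linear=[
    [1.2, 1.6, 0],
    [1.8, 2.4, 0],
    [1.8, 2.4, 0],
    [1.2, 1.6, 0],
    [0.5, 0.7, 0],
    [0, 0, 0],
    [0, 0, 0],
  ],
  rot=[
    [0, 0, 0],
    [0, 0, 0],
    [0, 0, 0],
    [0, 0, 0],
    [0, 0, 0],
    [0, 0, 0],
    [0, 0, 0],
  ],
  grip=[4.4, 4.4, 4.4, 4.4, 4.4, 4.4, 4.4],
)

```text
t: 18.5
eef_pos: [0.5471, 0.0529, 0.1923]
tool_rot: [-180.0, 0.0, 154.9]
wrist_force: [0.1, -0.2, -1.0]
finger_gap: 0.0468
```

```bash
python3 -c "
from h import *
togo([.549,.0535,.0485],155)"
```

```text
t 18.5 pos [0.5471 0.0529 0.1923] yaw 154.9 gap 0.0468 q7 62.7 shift cm [-0.14  0.14 14.38] turn z -0.1 F [ 0.1 -0.2 -1. ]
```

Call:
step_arm(
  linear=[
    [-0.1, 0.1, 2],
    [0, 0, 3],
    [0, 0, 3],
    [0, 0, 3],
    [0, 0, 2],
    [0, 0, 1],
    [0, 0, 0.4],
    [0, 0, 0],
    [0, 0, 0],
    [0, 0, 0],
  ],
  rot=[
    [0, 0, 0],
    [0, 0, 0],
    [0, 0, 0],
    [0, 0, 0],
    [0, 0, 0],
    [0, 0, 0],
    [0, 0, 0],
    [0, 0, 0],
    [0, 0, 0],
    [0, 0, 0],
  ],
  grip=[4.4, 4.4, 4.4, 4.4, 4.4, 4.4, 4.4, 4.4, 4.4, 5.5],
)

```text
t: 19.5
eef_pos: [0.5489, 0.0545, 0.0491]
tool_rot: [180.0, 0.1, 155.0]
wrist_force: [-0.2, -0.1, 0.6]
finger_gap: 0.0544
```

Call:
step_arm(
  linear=[
    [0, 0, 0],
    [0, 0, 0],
    [0, 0, 0],
    [0, 0, 0],
    [0, 0, -1],
    [0, 0, -3],
    [0, 0, -3],
    [0, 0, -3],
    [0, 0, -3],
    [0, 0, -2],
  ],
  rot=[
    [0, 0, 0],
    [0, 0, 0],
    [0, 0, 0],
    [0, 0, 0],
    [0, 0, 0],
    [0, 0, 0],
    [0, 0, 0],
    [0, 0, 0],
    [0, 0, 0],
    [0, 0, 0],
  ],
  grip=[7, 8.5, 8.5, 8.5, 8.5, 8.5, 8.5, 8.5, 8.5, 8.5],
)

```text
t: 20.5
eef_pos: [0.5487, 0.0544, 0.2012]
tool_rot: [179.9, 0.1, 155.0]
wrist_force: [1.0, 0.3, -0.1]
finger_gap: 0.085
```

```bash
python3 -c "
from h import *
look('wrist',.095,.115)
togo([.517,-.359,.2],24)"
```

```text
wrist 2545 rgb [245. 231.  10.] [0.5473 0.054  0.1015] (array([0.548 , 0.0539]), array([42.2, 42.4]), 26.8)
wrist 1038 rgb [247. 242. 177.] [ 0.4686 -0.1531  0.098 ] (array([ 0.4686, -0.1536]), array([29.6, 30.3]), 133.6)
wrist 1823 rgb [ 76. 193. 247.] [ 0.5415 -0.19    0.1   ] (array([ 0.5422, -0.1909]), array([42.8, 43.1]), 70.9)
wrist 435 rgb [235. 239. 238.] [0.8491 0.2444 0.105 ] (array([0.8539, 0.2479]), array([21.5, 43. ]), 25.4)
wrist 323 rgb [229. 234. 233.] [0.8498 0.1251 0.1049] (array([0.85  , 0.1202]), array([14.8, 35.9]), 152.1)
wrist 175 rgb [220. 228. 227.] [0.8374 0.0964 0.1044] (array([0.8373, 0.0964]), array([ 7.6, 14.6]), 81.6)
t 20.55 pos [0.5499 0.0545 0.2037] yaw 154.9 gap 0.0851 q7 62.6 shift cm [-14.53 -38.85   0.3 ] turn z -49.1 F [1.7 0.4 4.7]
```

Call:
step_arm(
  linear=[
    [-0.7, -2, 0],
    [-1.4, -3.8, 0],
    [-1.6, -4.2, 0],
    [-1.6, -4.2, 0],
    [-1.6, -4.2, 0],
    [-1.6, -4.2, 0],
    [-1.6, -4.2, 0],
    [-1.6, -4.2, 0],
    [-1.6, -4.2, 0],
    [-1.2, -3.5, 0],
  ],
  rot=[
    [0, 0, 0],
    [0, 0, 0],
    [0, 0, 0],
    [0, 0, 0],
    [0, 0, 0],
    [0, 0, 0],
    [0, 0, 0],
    [0, 0, 0],
    [0, 0, 0],
    [0, 0, 0],
  ],
  grip=[8.5, 7, 7, 7, 5, 5, 4, 4, 4, 4],
)

```text
t: 21.55
eef_pos: [0.5152, -0.36, 0.1989]
tool_rot: [-180.0, 0.0, 154.9]
wrist_force: [0.2, 0.5, -0.3]
finger_gap: 0.0398
```

Call:
step_arm(
  linear=[
    [0, 0, 0],
    [0, 0, 0],
    [0, 0, 0],
    [0, 0, 0],
    [0, 0, 0],
    [0, 0, 0],
    [0, 0, 0],
    [0, 0, 0],
    [0, 0, 0],
    [0, 0, 0],
  ],
  rot=[
    [0, 0, 8],
    [0, 0, 8.5],
    [0, 0, 8.5],
    [0, 0, 8.5],
    [0, 0, 8.5],
    [0, 0, 8.5],
    [0, 0, 8.5],
    [0, 0, 8.5],
    [0, 0, 8.5],
    [0, 0, 8.5],
  ],
  grip=[4, 4, 4, 4, 4, 4, 4, 4, 4, 4],
)

```text
t: 22.55
eef_pos: [0.516, -0.3574, 0.1989]
tool_rot: [180.0, -0.0, 70.1]
wrist_force: [-0.2, -0.5, 0.1]
finger_gap: 0.0401
```

Call:
step_arm(
  linear=[
    [0, 0, 0],
    [0, 0, 0],
    [0, 0, 0],
    [0, 0, 0],
    [0, 0, 0],
    [0, 0, 0],
    [0, 0, 0],
    [0, 0, 0],
    [0, 0, 0],
    [0, 0, 0],
  ],
  rot=[
    [0, 0, 8.5],
    [0, 0, 8.5],
    [0, 0, 8.5],
    [0, 0, 8.5],
    [0, 0, 8.5],
    [0, 0, 4],
    [0, 0, 0],
    [0, 0, 0],
    [0, 0, 0],
    [0, 0, 0],
  ],
  grip=[4, 4, 4, 4, 4, 4, 4, 4, 4, 4],
)

```text
t: 23.55
eef_pos: [0.516, -0.3575, 0.1985]
tool_rot: [180.0, -0.0, 24.0]
wrist_force: [-0.2, -1.0, -0.3]
finger_gap: 0.04
```

```bash
python3 -c "
from h import *
s,m,im,d,W=look('wrist',.08,.115,x=(.44,.6),y=(-.45,-.28),fn='w2')
k=cmask(im,'green')&(d>0)&(W[...,2]>.095)&(abs(W[...,0]-.517)<.05)&(abs(W[...,1]+.36)<.05);print(rect(W[k]),np.percentile(W[k][:,2],[5,50,95]))
togo([.517,-.359,.072],24)"
```

```text
wrist 1028 rgb [ 56. 181.  91.] [ 0.5182 -0.3592  0.0943] (array([ 0.5172, -0.3599]), array([11.9, 45.6]), 23.6)
(array([ 0.5177, -0.3601]), array([10.7, 44.2]), 24.0) [0.10120268 0.10231263 0.10336203]
t 23.6 pos [ 0.516  -0.3576  0.1985] yaw 24.0 gap 0.0398 q7 -7.0 shift cm [ 0.03  0.17 12.65] turn z 0.0 F [-0.4  0.6  0. ]
```

View pics/w2.png

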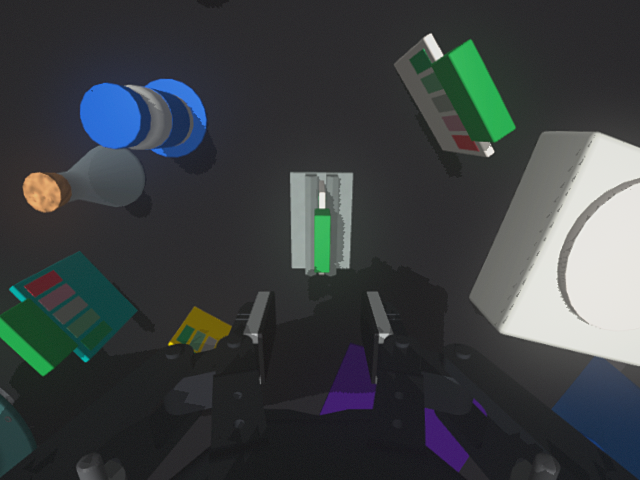

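The wrist view shows the green bar at (322,240) between the fingers, lined up with the stand. The blue bottle at (150,115) is standing on its pad. I'll descend onto the bar.

Call:
step_arm(
  linear=[
    [0, 0.3, 2],
    [0, 0, 3],
    [0, 0, 3],
    [0, 0, 2.6],
    [0, 0, 1.5],
    [0, 0, 0.5],
    [0, 0, 0],
    [0, 0, 0],
    [0, 0, 0],
    [0, 0, 0],
  ],
  rot=[
    [0, 0, 0],
    [0, 0, 0],
    [0, 0, 0],
    [0, 0, 0],
    [0, 0, 0],
    [0, 0, 0],
    [0, 0, 0],
    [0, 0, 0],
    [0, 0, 0],
    [0, 0, 0],
  ],
  grip=[4, 4, 4, 4, 4, 4, 4, 3, 2, 0.8],
  force=40,
)

```text
t: 24.6
eef_pos: [0.5176, -0.3605, 0.0733]
tool_rot: [179.9, -0.1, 24.0]
wrist_force: [-1.7, 1.2, 5.6]
finger_gap: 0.0119
```

Call:
step_arm(
  linear=[
    [0, 0, 0],
    [0, 0, 0],
    [0, 0, 0],
    [0, 0, 0],
  ],
  rot=[
    [0, 0, 0],
    [0, 0, 0],
    [0, 0, 0],
    [0, 0, 0],
  ],
  grip=[0.8, 0.8, 0.8, 0.8],
)

```text
t: 25.0
eef_pos: [0.5176, -0.3605, 0.0733]
tool_rot: [179.9, -0.1, 24.0]
wrist_force: [-0.8, 0.8, 6.0]
finger_gap: 0.0113
```

Call:
step_arm(
  linear=[
    [0, 0, -0.5],
    [0, 0, -1.5],
    [0, 0, -2],
    [0, 0, -2],
    [0, 0, -2],
    [0, 0, -2],
    [0, 0, -2],
    [0, 0, -1],
    [0, 0, 0],
    [0, 0, 0],
  ],
  rot=[
    [0, 0, 0],
    [0, 0, 0],
    [0, 0, 0],
    [0, 0, 0],
    [0, 0, 0],
    [0, 0, 0],
    [0, 0, 0],
    [0, 0, 0],
    [0, 0, 0],
    [0, 0, 0],
  ],
  grip=[0.8, 0.8, 0.8, 0.8, 0.8, 0.8, 0.8, 0.8, 0.8, 0.8],
)

```text
t: 26.0
eef_pos: [0.5171, -0.36, 0.202]
tool_rot: [-180.0, 0.0, 24.0]
wrist_force: [-0.7, -0.8, -1.3]
finger_gap: 0.0116
```

```bash
python3 -c "
from h import *
togo([.4867,.338,.21],5)
for n in('scene','side'): look(n,.16,.23,amin=40,x=(.45,.59),y=(-.43,-.28))
"
```

```text
t 26.0 pos [ 0.5171 -0.36    0.202 ] yaw 24.0 gap 0.0116 q7 -7.1 shift cm [ 25.58 -65.01  -0.78] turn z 19.0 F [-0.7 -0.8 -1.3]
scene 406 rgb [73.  88.  74.5] [ 0.5166 -0.3564  0.1951] (array([ 0.516 , -0.3565]), array([41.1, 63.6]), 173.9)
side 652 rgb [180.5 151.  145.5] [ 0.502  -0.3703  0.1949] (array([ 0.505 , -0.3721]), array([20.4, 44.5]), 10.5)
```

Call:
step_arm(
  linear=[
    [0.5, -1.4, -0.5],
    [1.1, -2.7, -0.5],
    [1.5, -3.9, 0],
    [1.6, -4, 0],
    [1.6, -4, 0],
    [1.6, -4, 0],
    [1.6, -4, 0],
    [1.6, -4, 0],
    [1.6, -4, 0],
    [1.6, -4, 0],
  ],
  rot=[
    [0, 0, 0],
    [0, 0, 0],
    [0, 0, 0],
    [0, 0, 0],
    [0, 0, 0],
    [0, 0, 0],
    [0, 0, 0],
    [0, 0, 0],
    [0, 0, 0],
    [0, 0, 0],
  ],
  grip=[0.8, 0.8, 0.8, 0.8, 0.8, 0.8, 0.8, 0.8, 0.8, 0.8],
)

```text
t: 27.1
eef_pos: [0.501, 0.0286, 0.2119]
tool_rot: [-180.0, 0.0, 24.0]
wrist_force: [1.2, 0.2, -0.7]
finger_gap: 0.0113
```

Call:
step_arm(
  linear=[
    [1.6, -4, 0],
    [1.6, -4, 0],
    [1.6, -4, 0],
    [1.6, -4, 0],
    [1.6, -4, 0],
    [1.6, -4, 0],
    [1, -2.6, 0],
    [0.6, -1.4, 0],
    [0, 0, 0],
    [0, 0, 0],
  ],
  rot=[
    [0, 0, 0],
    [0, 0, 0],
    [0, 0, 0],
    [0, 0, 0],
    [0, 0, 0],
    [0, 0, 0],
    [0, 0, 0],
    [0, 0, 0],
    [0, 0, 6],
    [0, 0, 6],
  ],
  grip=[0.8, 0.8, 0.8, 0.8, 0.8, 0.8, 0.8, 0.8, 0.8, 0.8],
)

```text
t: 28.1
eef_pos: [0.4903, 0.3275, 0.2119]
tool_rot: [180.0, 0.0, 11.7]
wrist_force: [0.3, 0.1, 0.1]
finger_gap: 0.0113
```

Call:
step_arm(
  linear=[
    [0, 0, 0],
    [0, 0, 0],
    [0, 0, 0],
    [0, 0, 0],
  ],
  rot=[
    [0, 0, 6],
    [0, 0, 1],
    [0, 0, 0],
    [0, 0, 0],
  ],
  grip=[0.8, 0.8, 0.8, 0.8],
)

```text
t: 28.5
eef_pos: [0.4903, 0.3277, 0.2122]
tool_rot: [180.0, 0.0, 5.1]
wrist_force: [0.6, 0.5, -1.3]
finger_gap: 0.0117
```

```bash
python3 -c "
from h import *
togo([.4867,.338,.21],5)
s,m,im,d,W=look('wrist',.02,.07,amin=60,x=(.4,.6),y=(.25,.43),fn='w3')
np.savez('pics/w3.npz',im=im,d=d,W=W)
for n in('scene','side'):
  s,m,im,d=snap(n);W=cloud(d,m,cam_pose(m));save(im[:420,180:] if n=='side' else im[180:,300:],n+'3.png');np.savez(f'pics/{n}3.npz',im=im,d=d)
"
```

```text
t 28.5 pos [0.4903 0.3277 0.2122] yaw 5.1 gap 0.0117 q7 -90.7 shift cm [-0.27 -1.05  0.22] turn z 0.1 F [ 0.6  0.5 -1.3]
wrist 1624 rgb [247. 247. 247.] [0.4849 0.366  0.0418] (array([0.4841, 0.3667]), array([20.2, 99.2]), 4.4)
wrist 1099 rgb [247. 247. 247.] [0.4867 0.3496 0.0272] (array([0.486 , 0.3501]), array([13.6, 98.6]), 6.1)
wrist 502 rgb [247. 247. 247.] [0.5083 0.3324 0.0279] (array([0.5049, 0.331 ]), array([10.6, 65.9]), 4.6)
wrist 1513 rgb [241. 247. 238.] [0.4902 0.3127 0.0412] (array([0.4897, 0.3122]), array([19. , 99.5]), 5.1)
```

View pics/w3.png

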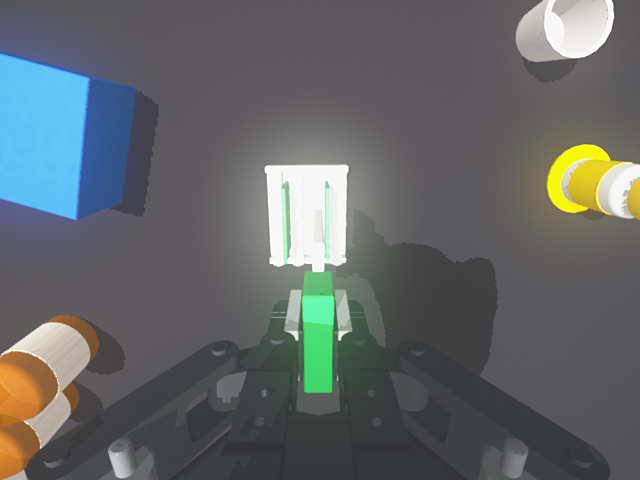

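The wrist view shows the plate held upright (green bar at (318,330)). It is near the rack, whose middle slot is at about (307,215). Next I'll measure the slot axis.

```bash
python3 -c "
from h import *
W=np.load('pics/w3.npz')['W'].reshape(-1,3)
Ps={'wrist':W}
for n in('scene','side'):
  z=np.load(f'pics/{n}0.npz');m=bot.camera_model(n);Ps[n]=cloud(z['d'],m,cam_pose(m)).reshape(-1,3)
w=np.load('pics/w1.npz')  # pose at t=2.05
m=bot.camera_model('wrist');s=dict(tool_rot=[-180,0,-170.2],eef_pos=[.5412,.1947,.1962]);Ps['w1']=cloud(w['d'],m,cam_pose(m,s)).reshape(-1,3)
c=np.array([.4867,.338])
for n,P in Ps.items():
  g=P[(abs(P[:,0]-c[0])<.06)&(abs(P[:,1]-c[1])<.05)]
  for sgn in(1,-1):
    q=g[(g[:,2]>.042)&(g[:,2]<.066)&(sgn*(g[:,1]-c[1])>.005)&(sgn*(g[:,1]-c[1])<.035)]
    if len(q)>30:
      print(n,sgn,len(q),'z',np.percentile(q[:,2],[5,95]).round(3),'top',rect(q[q[:,2]>np.percentile(q[:,2],60)]),'all',rect(q))
  q=g[(g[:,2]>.01)&(g[:,2]<.037)];print('   rack',rect(q))
"
```

```text
wrist 1 478 z [0.045 0.06 ] top (array([0.4848, 0.3592]), array([ 4.1, 69.4]), 5.4) all (array([0.485 , 0.3592]), array([ 4.2, 70.3]), 5.4)
wrist -1 382 z [0.051 0.06 ] top (array([0.4892, 0.3194]), array([ 2.8, 69.2]), 5.6) all (array([0.489 , 0.3197]), array([ 3.7, 69.7]), 5.4)
   rack (array([0.4869, 0.3392]), array([ 80.2, 100.6]), 5.6)
scene 1 120 z [0.044 0.062] top (array([0.4855, 0.36  ]), array([ 4.6, 68.4]), 4.4) all (array([0.4837, 0.3595]), array([ 5.5, 72.2]), 4.4)
scene -1 120 z [0.044 0.061] top (array([0.4901, 0.3198]), array([ 4.9, 68.4]), 5.6) all (array([0.4879, 0.3193]), array([ 5.3, 75.3]), 6.1)
   rack (array([0.4864, 0.3395]), array([ 79.8, 105.8]), 5.9)
side 1 234 z [0.043 0.062] top (array([0.4829, 0.3584]), array([10.3, 68.7]), 6.8) all (array([0.4836, 0.3582]), array([10.9, 70.3]), 4.4)
side -1 230 z [0.044 0.062] top (array([0.4874, 0.3174]), array([ 9.1, 68.4]), 5.3) all (array([0.4878, 0.3171]), array([ 9.8, 71. ]), 5.3)
   rack (array([0.4857, 0.3372]), array([ 82.5, 100.2]), 5.3)
w1 1 1290 z [0.043 0.06 ] top (array([0.4825, 0.3573]), array([ 5.8, 69.3]), 5.8) all (array([0.4827, 0.3571]), array([ 6.2, 69.9]), 6.0)
w1 -1 1107 z [0.043 0.06 ] top (array([0.4867, 0.3174]), array([ 6.1, 69.5]), 5.1) all (array([0.4869, 0.3174]), array([ 6.1, 69.9]), 5.1)
   rack (array([0.4846, 0.3377]), array([ 80.5, 100.1]), 5.6)
```

Call:
step_arm(
  linear=[
    [-0.2, -0.6, 0],
    [0, -0.5, 0],
    [0, 0, 2],
    [0, 0, 3],
    [0, 0, 3],
    [0, 0, 2],
    [0, 0, 0.5],
    [0, 0, 0],
    [0, 0, 0],
    [0, 0, 0],
  ],
  rot=[
    [0, 0, -0.4],
    [0, 0, 0],
    [0, 0, 0],
    [0, 0, 0],
    [0, 0, 0],
    [0, 0, 0],
    [0, 0, 0],
    [0, 0, 0],
    [0, 0, 0],
    [0, 0, 0],
  ],
  grip=[0.8, 0.8, 0.8, 0.8, 0.8, 0.8, 0.8, 0.8, 0.8, 0.8],
)

```text
t: 29.65
eef_pos: [0.4877, 0.3393, 0.1084]
tool_rot: [-180.0, -0.1, 5.4]
wrist_force: [-0.1, -1.0, -1.8]
finger_gap: 0.0116
```

```bash
python3 -c "
from h import *
togo([.487,.3389,.0735],5.5)
a=snap('scene');b=snap('side')
f=lambda im,x,y,w,h: cv2.resize(im[y:y+h,x:x+w],(400,400),interpolation=cv2.INTER_CUBIC)
save(np.hstack([f(a[2],390,230,150,150),f(b[2],210,50,150,150)]),'ins.png')
"
```

```text
t 29.65 pos [0.4877 0.3393 0.1084] yaw 5.4 gap 0.0116 q7 -86.7 shift cm [-0.07  0.03  3.49] turn z -0.1 F [-0.1 -1.  -1.8]
```

View pics/ins.png

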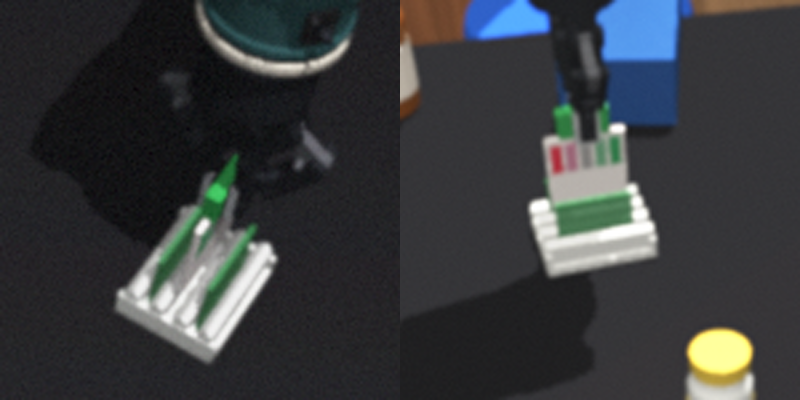

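The plate hangs upright between the two glass plates over the middle slot (left crop about (205,235), right crop about (590,165)). I'll lower it slowly.

Call:
step_arm(
  linear=[
    [0, 0, 0.5],
    [0, 0, 0.5],
    [0, 0, 0.5],
    [0, 0, 0.5],
    [0, 0, 0.4],
    [0, 0, 0.2],
    [0, 0, 0],
    [0, 0, 0],
  ],
  rot=[
    [0, 0, 0],
    [0, 0, 0],
    [0, 0, 0],
    [0, 0, 0],
    [0, 0, 0],
    [0, 0, 0],
    [0, 0, 0],
    [0, 0, 0],
  ],
  grip=[0.8, 0.8, 0.8, 0.8, 0.8, 0.8, 0.8, 0.8],
)

```text
t: 30.55
eef_pos: [0.4873, 0.3389, 0.0814]
tool_rot: [180.0, -0.0, 5.4]
wrist_force: [-0.0, 0.0, -0.5]
finger_gap: 0.0113
```

Call:
step_arm(
  linear=[
    [0, 0, 0.3],
    [0, 0, 0.3],
    [0, 0, 0.2],
    [0, 0, 0],
    [0, 0, 0],
  ],
  rot=[
    [0, 0, 0],
    [0, 0, 0],
    [0, 0, 0],
    [0, 0, 0],
    [0, 0, 0],
  ],
  grip=[0.8, 0.8, 0.8, 0.8, 0.8],
)

```text
t: 31.05
eef_pos: [0.4873, 0.3389, 0.0733]
tool_rot: [-180.0, -0.0, 5.4]
wrist_force: [-0.4, -0.1, 1.5]
finger_gap: 0.0112
```

Call:
step_arm(
  linear=[
    [0, 0, 0],
    [0, 0, 0],
    [0, 0, 0],
    [0, 0, -0.5],
    [0, 0, -2],
    [0, 0, -3],
    [0, 0, -3],
    [0, 0, -3],
    [0, 0, -2],
    [0, 0, 0],
  ],
  rot=[
    [0, 0, 0],
    [0, 0, 0],
    [0, 0, 0],
    [0, 0, 0],
    [0, 0, 0],
    [0, 0, 0],
    [0, 0, 0],
    [0, 0, 0],
    [0, 0, 0],
    [0, 0, 0],
  ],
  grip=[2, 3, 4, 4, 4, 4, 4, 4, 4, 4],
)

```text
t: 32.05
eef_pos: [0.4884, 0.3391, 0.2122]
tool_rot: [-179.9, -0.2, 5.3]
wrist_force: [0.9, 0.4, -0.7]
finger_gap: 0.0404
```

```bash
python3 -c "
from h import *
togo([.487,.3389,.2],5.5)
s,m,im,d,W=look('wrist',.08,.13,x=(.4,.6),y=(.25,.43))
k=cmask(im,'green')&(d>0)&(W[...,2]>.085)&(abs(W[...,0]-.487)<.05);print('bar',rect(W[k]),np.percentile(W[k][:,2],[5,50,95]).round(4))
k=cmask(im,'green')&(d>0)&(W[...,2]<.066)&(abs(W[...,0]-.487)<.06)
for n in('scene','side'):
  s,m,im,d,W=look(n,.092,.112,amin=30,x=(.4,.72),y=(-.3,.43),fn=n+'4')
  look(n,.048,.06,amin=80,x=(.62,.74),y=(.07,.19))
  for c,(x,y) in dict(red=(.688,-.157),blue=(.542,-.19),yellow=(.549,.0535)).items():
    k=cmask(im,c)&(d>0)&(W[...,2]<.012)&(np.hypot(W[...,0]-x,W[...,1]-y)<.05);print(c,'pad',rect(W[k]))
"
```

```text
t 32.05 pos [0.4884 0.3391 0.2122] yaw 5.3 gap 0.0404 q7 -91.6 shift cm [-0.14  0.01  1.22] turn z -0.2 F [ 0.9  0.4 -0.7]
wrist 943 rgb [149. 247. 208.] [0.4876 0.3401 0.0942] (array([0.4871, 0.34  ]), array([11.9, 45.1]), 5.3)
bar (array([0.4658, 0.3368]), array([1.4, 8. ]), 91.9) [0.1016 0.1023 0.1029]
scene 104 rgb [225.5 164.5 114.5] [ 0.4693 -0.1521  0.0974] (array([ 0.4691, -0.1519]), array([28.4, 28.5]), 165.6)
scene 257 rgb [ 45. 109. 232.] [ 0.543  -0.1891  0.0995] (array([ 0.5429, -0.1896]), array([42.1, 46. ]), 12.9)
scene 296 rgb [228.  40.  37.] [ 0.6903 -0.155   0.0993] (array([ 0.6893, -0.1558]), array([42.8, 43.7]), 51.4)
scene 324 rgb [248. 230.  77.] [0.5494 0.0565 0.0991] (array([0.5492, 0.056 ]), array([43. , 44.1]), 66.2)
scene 162 rgb [ 59.5 177.5  88.5] [0.4875 0.3403 0.0988] (array([0.4865, 0.3398]), array([13.2, 48.4]), 4.7)
scene 243 rgb [222. 217. 216.] [0.6789 0.134  0.053 ] (array([0.6795, 0.1342]), array([58.2, 61.6]), 52.4)
red pad (array([ 0.6899, -0.1532]), array([68.2, 75. ]), 150.0)
blue pad (array([ 0.5443, -0.1857]), array([70.7, 76.2]), 146.0)
y
[... 208 characters left out ...]
 0.0514 0.0997] (array([0.5473, 0.0512]), array([42.7, 43.8]), 101.3)
side 544 rgb [255.  87.  82.] [ 0.6855 -0.1594  0.0995] (array([ 0.6862, -0.1594]), array([42.3, 42.9]), 34.5)
side 259 rgb [255. 236. 183.] [ 0.4674 -0.1555  0.0977] (array([ 0.4678, -0.1558]), array([28.5, 29.4]), 78.0)
side 615 rgb [107. 195. 255.] [ 0.5404 -0.194   0.0997] (array([ 0.541 , -0.1935]), array([42., 43.]), 53.9)
side 231 rgb [246. 243. 240.] [0.6787 0.1314 0.0525] (array([0.6787, 0.1319]), array([57.6, 59.2]), 75.9)
red pad (array([ 0.6846, -0.1611]), array([66.1, 75.1]), 146.6)
blue pad (array([ 0.5394, -0.1954]), array([62.9, 75.1]), 161.9)
yellow pad (array([0.5487, 0.0485]), array([66.7, 73.6]), 173.0)
```

View pics/scene4.png

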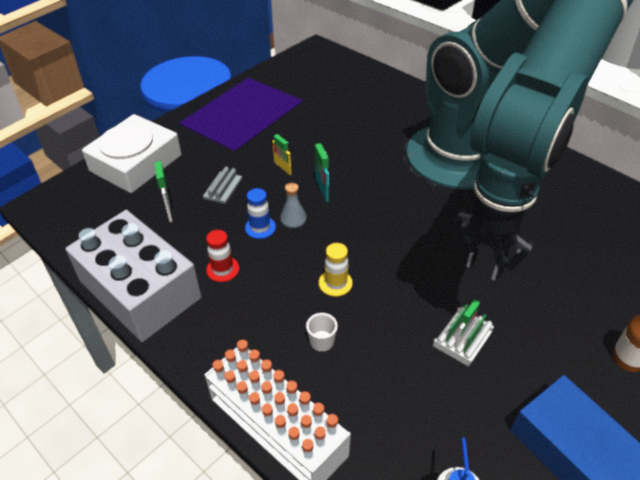

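View pics/side4.png

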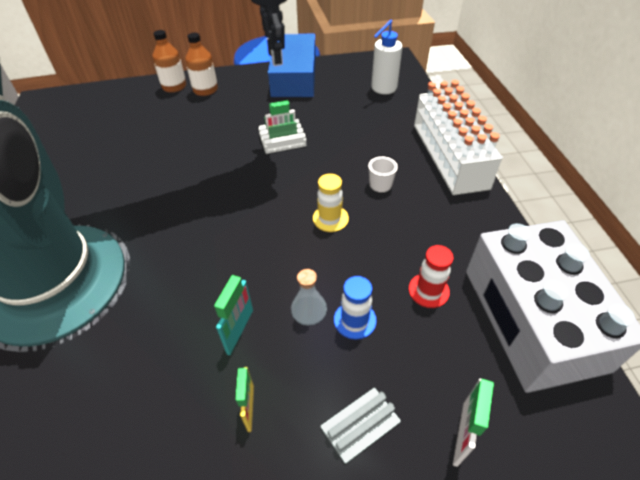

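Both views show each bottle upright on the pad of its own colour. The plate stands upright in the middle slot, at scene (470,318), and the flask and cup have not moved. I'm handing the job in.

```bash
python3 -c "
from h import *
print(bot.state()['qvel'].round(2)); print(bot.sign_off())"
```

```text
[ 0.24  0.29 -0.14 -0.18  0.01  0.04  0.03]
the job is handed in; nothing more can be done
None
```

I stood the red, blue and yellow bottles on their pads and slid the white chart plate from the grey stand into the rack's middle slot. I then handed the job in at about 32 s. The sign-off gives no verdict, so this rests on my own checks.

- **Bottles:** in the close-up views after each release, the cap centres lay about 1–2 mm from the pad centres. The caps were level at about 0.10 m, so all three stand upright.
- **Plate:** the bar's top is at 0.102 m, which means the lower edge is on the slot floor. It sits within about 1 mm of the slot's middle and within about 0.5° of its direction. The wrist force showed only light contact as it seated.
- **Flask and cup:** both were within about 3 mm of where they started, which is within measuring error.
- **Disagreements:** the scene and side cameras differ by 2–5 mm on absolute positions. The last pad outlines were partly hidden by the bottles, so I relied on the earlier unhidden pad measurements. One green mask over the bar failed because of glare, so I took the bar's position from the depth points instead.

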